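# Hang the sprung callipers on the setting board and hold their tips on the lines

### The arm

A 7-joint arm with a two-finger parallel gripper is mounted at the origin on the work surface. World frame = base frame: x ahead of the robot, y to its left, z up, the work surface at z = 0. Lengths are in m, angles in rad, forces in N, time in s.
With the tool pointing down it reaches from about 0.35 to 0.9 m from the base axis. Payload 8.1 kg.
Tool frame: the origin (TCP) lies between the finger pads; the fingertips stand ahead of it and the grasp point (between the pads) is the TCP (arm.nose_length is the z of the fingertips in the tool frame, in m); z points along the fingers, y is the line along which they close (so a half turn about z gives the same grasp; the last joint's range is limited). The gripper opens to 92 mm and grips with 3 to 60 N. Pads are 19 mm wide; open, the fingers measure 130 mm over their backs; the gripper's body (75 mm by 190 mm) begins 47 mm behind the grasp point.
Start: joints at [-1.394, 0.434, 0.025, 1.573, -0.012, 1.134, -0.075], TCP at [0.173, 0.601, 0.246] pointing down, gripper open.
Joint ranges: [-2.62, 2.62], [-0.44, 2.09], [-1.27, 1.32], [0.08, 2.57], [-1.32, 4.46], [0.12, 2], [-2.74, 2.74]. Speed limits (rad/s): [2.22, 2.22, 3.01, 3.01, 3.14, 3.14, 3.14].

### API

Orientations are given as a rotation vector (axis times angle).
In Python, from cell import sensors, optics, arm gives the robot as it stands.
- The arm moves only by the tool arm_command, never from a script. Its argument "deltas" is one flat list of numbers, 7 for each row, row after row: the turn, a rotation vector about the world's x, y, z as a fraction of full scale, then the shift along the world's x, y, z as a fraction of full scale, then the finger opening in mm, from 0 to 91.8. In form: [wx, wy, wz, dx, dy, dz, fingers, wx, wy, wz, dx, dy, dz, fingers, ...]. A call has 1 to 20 rows; each row is the pose to reach, as a shift and turn from the pose commanded when the call began; what a row does not reach only later rows make up. Full scale, the value 1, is 1 m for a shift and 90 degrees for a turn. A row lasts 1/10 s, in which the tool goes at most 50 mm and 8.59 degrees, less where a joint would pass 70% of its speed; a pose out of reach is approached as far as the arm can. A call with a number of a shift or a turn outside -1 to 1 is refused whole. A call with a gripper value outside its range is refused whole. The fingers move at their own pace and stop on an object; "force" is the grip in N (left out, the last holds). Time passes only in rows, so rows that repeat a pose let the fingers close. It gives the time, the measured TCP pose, the force, the opening and the grip force at its end, in the units of the state.
- sensors.observe(): the state, without advancing time (a new reading comes with each control period).
- optics.get_image(name): name is "scene" or "top" or "wrist"; returns the picture (384x512x3 uint8, blue, green, red); there is no depth.
- optics.calibration(name): a dict with "camera_matrix" (3x3 intrinsics, pixels), "rvec" (rotation vector, rad) and "tvec" (3), from world to camera coordinates, as OpenCV has them. Camera axes: x right, y down, z forward; pixel columns grow to the right and rows downward; lengths in m; the calibration is good to about 2 mm. A picture is of the moment at which its call begins: read the wrist's pose just before it. calibration takes no time and is no camera call; for the wrist camera it gives the pose at the moment of the call.
- arm.sign_off(): hands the job in; it is judged then, once.
The state is a dict: "clock": time; "joints": joint angles; "dq": joint speeds; "joint_efforts": joint torques, N m; "position": TCP position; "ee_rot": TCP orientation; "force": force on the tool from outside, world axes, zero at the start; "ft_torque": the same for the moment, N m; "width": opening from 0.0 (shut) to 1.0 (fully open); "gripper_force": force on a finger pad.
Only numpy, scipy, OpenCV 4.12 (cv2) and the standard library are available. Lean on these libraries where they do the work, as an engineer would, in place of code of your own. Each camera call takes 0.05 s, during which the arm holds its last target. There are 200 camera calls.

### The job

Hang the sprung callipers by their eye on the post of the white setting board, lying flat with the tips towards the two engraved lines. Then squeeze the two legs together by their black studs until the left tip stands over the left line and the right tip over the right line, and hold that gap steady so that I can tighten the lock screw: finish while still holding the squeeze, do not let go. Leave the wood offcut, the steel spacer ring and the clamping knob where they are.

Things in the scene. Friction and masses are not known exactly. Their poses are not given: they have to be found in the camera images.
- heel (a point): Centre of the callipers' dark steel heel block (44 mm along x, 24 wide along y, 22 high; this point 11 mm above the underside), where they are picked up; balance point about 9 mm ahead. x points to the tips, y to the left leg, z up. On top a brass lock screw, 14 mm across, 7 high. The tool is about 180 mm long, weighs about 0.1 kg (varies) and starts flat on the work surface.
- eye (a point): Centre of the eye, at the underside of the callipers, 38 mm behind the heel centre (-x). The eye is a ring 36 mm outside, 20 mm hole, 10 mm thick, its underside level with the heel's.
- leg_left: Left leg of the callipers, a steel strip 4 mm thick, 11 high, on edge, 3 mm clear of the surface below. Origin at its hinge, 18 mm ahead and 8 mm left of the heel centre, at underside level; x runs along the leg to the tip, 105 mm away.
- leg_right: Right leg, mirror image, sprung on its own. A spring pushes each leg outward: about 2.5 N at the stud to start it moving, about 7 N when the tips are on the lines. Stops keep the legs from opening further than they start and from closing beyond a tip gap of about 2 mm.
- stud_left (a point): Middle of the black upright stud on the left leg: cylinder 14 mm across, 22 high, lower end 2 mm above the callipers' underside (this point 13 mm above it), 75 mm along the leg. The callipers are about 60 mm wide over both studs when open, 42 mm with the tips on the lines; 1 mm less here closes the tip gap by about 1.4 mm.
- stud_right (a point): Middle of the like stud on the right leg.
- tip_left (a point): Pointed end of the left leg, 7.5 mm above the callipers' underside. The open tips are 50 mm apart.
- tip_right (a point): Pointed end of the right leg.
- board: White laminated setting board, 250 mm along x, 130 mm along y, 12 mm thick, screwed down. Origin at the centre of its underside; x points from the post to the lines, y to the left line, z up.
- post_foot (a point): Foot of the steel post, on the board's top face, 85 mm behind the board's centre (-x). The post is 12 mm in diameter and stands 24 mm above the board, its top 6 mm tapering to 6 mm.
- mark_left (a point): Point on the left engraved dark line (on the board's top face) over which the left tip comes. The line is 3 mm wide and 60 mm long along the board's x, 12 mm left of the board's middle line; this point is 161 mm ahead of the post.
- mark_right (a point): The like point on the right line, 12 mm right of the middle line: the lines are 24 mm apart.
- offcut_mid (a point): Centre of a light wood offcut 60 x 45 x 30 mm; to be left alone.
- spacer_mid (a point): Centre of a steel spacer ring 52 mm across, 20 mm high; to be left alone.
- clampknob_mid (a point): Centre of a black clamping knob standing on its head, 46 mm across, 45 mm high; to be left alone.
Not all that is in view belongs to the job. There is more than one size of the part that bears heel; the job needs the middle-sized.

How it is judged:
On the way, in this order (a step that is already met when the one before it is completed fails the run):
1. the callipers hang by their eye on the post, flat on the board, legs still open (horizontal distance between eye and post_foot below 0.0065 m and z of eye in the frame of board below 0.016 m and angle between heel's own z axis and vertical below 0.08 rad and distance between tip_left and tip_right above 0.04 m), for 0.2 s.
2. squeezed by the fingers, both tips stand over their lines (horizontal distance between eye and post_foot below 0.0065 m and z of eye in the frame of board below 0.016 m and angle between heel's own z axis and vertical below 0.08 rad and y of tip_left in the frame of board between 0.0085 and 0.0155 m and y of tip_right in the frame of board between -0.0155 and -0.0085 m and x of tip_left in the frame of board between 0.06 and 0.11 m and x of tip_right in the frame of board between 0.06 and 0.11 m and distance between tip_left and tip_right between 0.0215 and 0.0265 m and contact force between the fingers and leg_left above 2 N and contact force between the fingers and leg_right above 2 N), for 0.5 s.
At the end, for the whole second after the job is handed in: Eye on the post (6.5 mm of its axis, at most 4 mm off the board, tilt under 0.08 rad); each tip within 3.5 mm sideways of its line and over its length; tip gap 24 mm within 2.5 mm; fingers press each leg with over 2 N; legs still (under 10 mm/s) (all of step 2 and linear speed of each of leg_left, leg_right below 0.01 m/s); the arm keeps its last pose, push and grip.
It fails at once if an offcut, spacer ring or clamping knob is shifted by more than 30 mm (distance of any of offcut_mid, spacer_mid, clampknob_mid from where it was at the start of the episode above 0.03 m).
It also fails if it takes over 58 s, if anything falls off the work surface, if the arm or the gripper's body presses on something with over 40 N, if the wrist force passes 120 N, or if a joint passes its speed limit or range.

## Working session

There is one attempt and no reset: what is moved stays moved. The work goes in short steps, Python scripts to look and compute and a tool call to move; the robot and the scene stay as the last step left them, time stands still between calls to the robot, and variables do not carry over. Pictures are saved under pics/ and viewed, at most 12 in all, crops included, and the job is handed in when it is done.

Besides the shell and the picture viewer there is one more tool, called after "Request:" in YAML: its name, and indented under it one key for each argument. arm_command: Moves the arm, as the interface text tells. Its arguments: {"type":"object","properties":{"deltas":{"type":"array","items":{"type":"number"}},"force":{"type":"number"}},"required":["deltas"]}

```bash
mkdir -p pics; cat > h.py <<'E'
import numpy as np, cv2
from cell import sensors, optics, arm
def snap(n,f):
    c=optics.calibration(n); im=optics.get_image(n); cv2.imwrite('pics/'+f,im); 
    np.savez('pics/'+f+'.npz',K=c['camera_matrix'],r=c['rvec'],t=c['tvec']); return im
def load(f):
    d=np.load('pics/'+f+'.npz'); return d['K'],d['r'],d['t']
def world(f,px,z):
    K,r,t=load(f); R=cv2.Rodrigues(r)[0]; t=t.reshape(3)
    o=-R.T@t; out=[]
    for p in np.atleast_2d(px):
        d=R.T@np.linalg.inv(K)@np.array([p[0],p[1],1.]); out.append(o+d*(z-o[2])/d[2])
    return np.array(out)
def proj(f,P):
    K,r,t=load(f); return cv2.projectPoints(np.array(P,float).reshape(-1,3),r,t,K,None)[0].reshape(-1,2)
E
python3 - <<'E'
from h import *
a=snap('top','top1.png');b=snap('scene','sc1.png')
print(sensors.observe(),arm.nose_length)
for f in('top1.png','sc1.png'):
    K,r,t=load(f);print(K,-cv2.Rodrigues(r)[0].T@t.reshape(3))
cv2.imwrite('pics/top1x.png',cv2.resize(a,(800,600),interpolation=cv2.INTER_CUBIC))
E
```

```text
{'clock': 0.1, 'joints': array([-1.39361767,  0.43512245,  0.02498772,  1.57400388, -0.01156621,
        1.13404907, -0.0750788 ]), 'dq': array([ 1.73661566e-04, -1.22089656e-03, -1.00714788e-03, -1.15585079e-03,
       -3.03293902e-04,  2.06794948e-03, -3.15279005e-05]), 'joint_efforts': array([ 2.80382061e-03, -6.69123101e+01,  9.87953357e-01, -3.15149939e+01,
       -6.04422670e-02,  3.74385004e-02,  6.68791631e-05]), 'position': array([0.17253375, 0.6002484 , 0.24504366]), 'ee_rot': array([-4.38110995e-01, -3.11085838e+00,  2.25908781e-03]), 'force': array([-0.08029265,  0.09048543, -0.57757323]), 'ft_torque': array([ 0.01889548,  0.02860149, -0.00975578]), 'gripper_force': 0.0, 'width': 1.0019489456451887} 0.019
[[351.17950668   0.         256.45807064]
 [  0.         351.17950668 190.81737182]
 [  0.           0.           1.        ]] [ 0.38210946 -0.02018692  0.96350223]
[[393.91920289   0.         253.51402739]
 [  0.         393.91920289 186.73953259]
 [  0.           0.           1.        ]] [ 1.13892164 -0.64980588  0.70907416]
```

View pics/top1x.png

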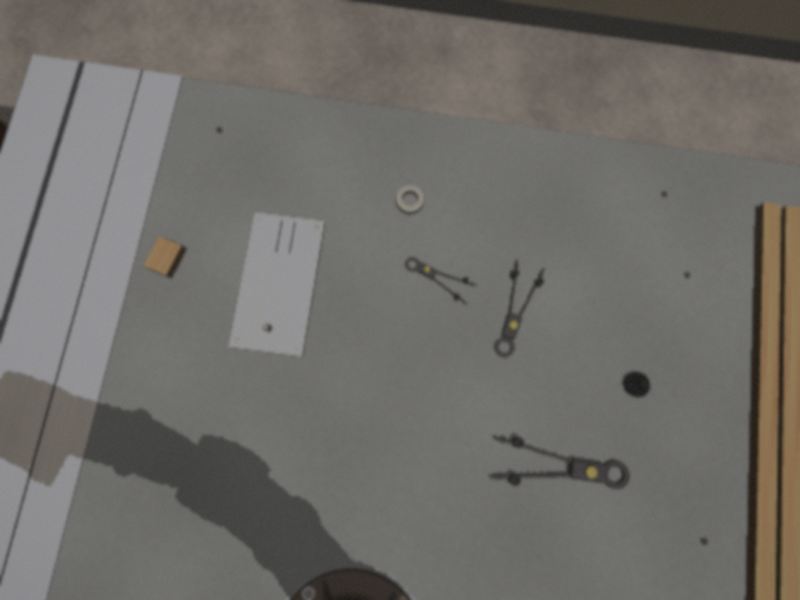

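View pics/sc1.png

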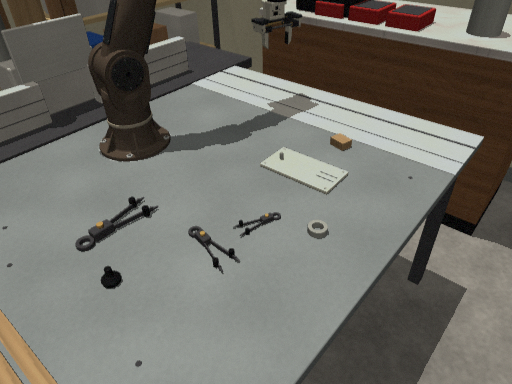

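Candidates for the callipers (enlarged top view): a small one with its heel at (427,268), a middle one with its heel at (513,325) and a large one with its heel at (592,472). By the description it is the middle one. The board's post is at (267,327), with lines near (279,237) and (292,237). I'll check the sizes and look at one close crop.

```bash
python3 - <<'E'
from h import *
s=512/800
g=lambda p,z:world('top1.png',np.array(p)*s,z)
for n,e,t in(('small',(411,265),[(475,285),(466,304)]),('mid',(505,346),[(517,261),(543,269)]),('large',(615,474),[(492,437),(490,476)])):
    E=g(e,.005)[0];T=g(t,.0075);print(n,E,T,np.linalg.norm(T.mean(0)-E),np.linalg.norm(T[0]-T[1]))
print('heel',g((513,325),.029))
print('post',g((267,327),.03),'lines',g([(279,237),(292,237)],.012))
print('corners',g([(255,213),(323,221),(302,356),(229,347)],.012))
print('spacer,knob,offcut',g([(410,199),(636,384),(164,256)],.02))
im=cv2.imread('pics/top1.png')
a=cv2.resize(im[155:240,300:370],None,fx=7,fy=7,interpolation=cv2.INTER_CUBIC)
b=cv2.resize(im[130:232,142:212],None,fx=5.8,fy=5.8,interpolation=cv2.INTER_CUBIC)
h=592
o=np.zeros((600,800,3),np.uint8);a=a[:595,:390]
o[:a.shape[0],:390]=a[:,:390]; b=b[:592,:400];o[:b.shape[0],400:400+b.shape[1]]=b
cv2.imwrite('pics/crop1.png',np.clip(o*1.5,0,255).astype(np.uint8))
E
```

```text
small [ 0.64012533 -0.00463564  0.005     ] [[ 0.62036204 -0.12326701  0.0075    ]
 [ 0.58357047 -0.11176545  0.0075    ]] 0.11918218327162584 0.03854744736065274
mid [ 0.52009293 -0.18921604  0.005     ] [[ 0.67605428 -0.1927402   0.0075    ]
 [ 0.66837563 -0.24068774  0.0075    ]] 0.15460755954316205 0.04855850393452582
large [ 0.33414109 -0.39612165  0.005     ] [[ 0.36283672 -0.18454047  0.0075    ]
 [ 0.29956737 -0.18870639  0.0075    ]] 0.20953375466687976 0.06340635937889869
heel [[ 0.55481361 -0.19450293  0.029     ]]
post [[0.48692587 0.22295089 0.03      ]] lines [[0.6535649  0.23901398 0.012     ]
 [0.65715809 0.2157966  0.012     ]]
corners [[0.69179899 0.29118829 0.012     ]
 [0.69568463 0.16586491 0.012     ]
 [0.44841076 0.15772189 0.012     ]
 [0.44454441 0.2857436  0.012     ]]
spacer,knob,offcut [[ 0.75878874  0.01526629  0.02      ]
 [ 0.48729049 -0.41487382  0.02      ]
 [ 0.58536875  0.43187704  0.02      ]]
```

View pics/crop1.png

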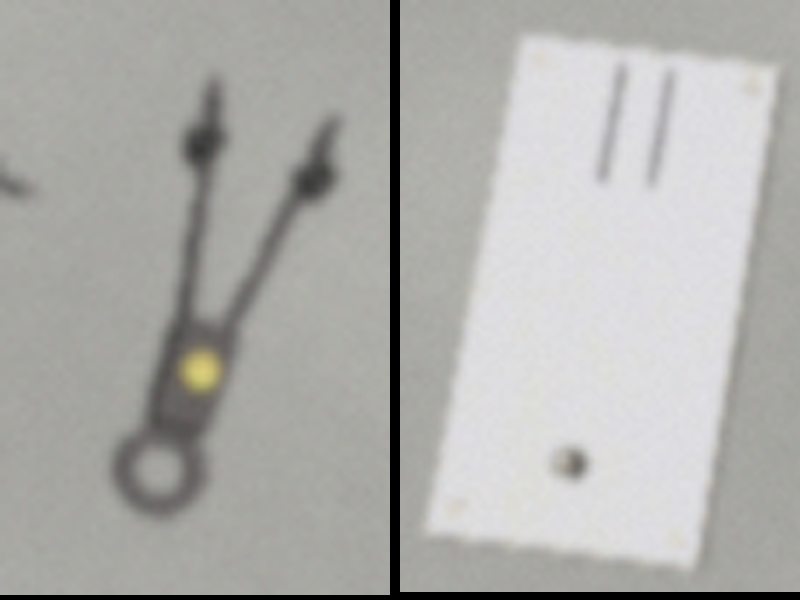

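The middle callipers are confirmed: eye to tips is about 155 mm and the gap about 49 mm. In the crop the eye is at (158,470) and the screw at (200,370), and the tips point up. The board's post is at (570,463) and its lines are at (605–670,120). I'll stop over the board for a close wrist view on the way.

Request:
arm_command:
  deltas: [0,0,0.197,0.367,-0.38,0.03,91,0,0,0.197,0.367,-0.38,0.03,91,0,0,0.197,0.367,-0.38,0.03,91,0,0,0.197,0.367,-0.38,0.03,91,0,0,0.197,0.367,-0.38,0.03,91,0,0,0.197,0.367,-0.38,0.03,91,0,0,0.197,0.367,-0.38,0.03,91,0,0,0.197,0.367,-0.38,0.03,91,0,0,0.197,0.367,-0.38,0.03,91,0,0,0.197,0.367,-0.38,0.03,91,0,0,0.197,0.367,-0.38,0.03,91,0,0,0.197,0.367,-0.38,0.03,91,0,0,0.197,0.367,-0.38,0.03,91,0,0,0.197,0.367,-0.38,0.03,91,0,0,0.197,0.367,-0.38,0.03,91]

```text
clock: 1.6
position: [0.5386, 0.2221, 0.2756]
ee_rot: [0.05, -3.141, -0.001]
force: [0.2, -0.1, 0.2]
width: 0.991
gripper_force: 0.0
```

```bash
python3 - <<'E'
from h import *
a=snap('wrist','w1.png')
o=sensors.observe();print(o['clock'],o['position'],o['ee_rot'],o['dq'].round(3))
E
```

```text
1.65 [0.53874931 0.22199515 0.27565934] [ 5.00598856e-02 -3.14074479e+00 -6.04296160e-04] [ 0.002  0.001  0.006 -0.003  0.003  0.001  0.001]
```

View pics/w1.png

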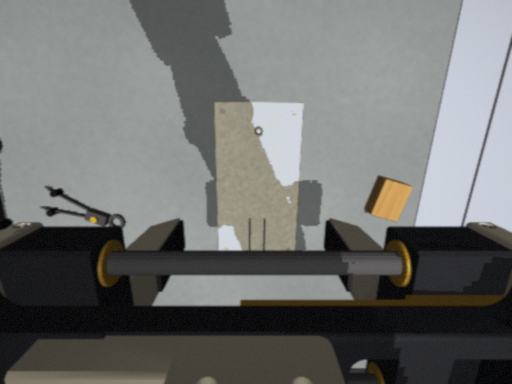

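The wrist view shows the board from (215,102) to (303,102), the post at (258,131) and the lines starting near (250,219) and (265,219). Image up is towards the base.

```bash
python3 - <<'E'
from h import *
K,r,t=load('w1.png');R=cv2.Rodrigues(r)[0];print(K[0,0],-R.T@t.reshape(3),R[2])
print('post top',world('w1.png',[258,131],.036),'lines',world('w1.png',[(249.5,222),(265,222),(249.5,245),(265,245)],.012))
print('corners',world('w1.png',[(215.5,102),(303,103)],.012))
im=cv2.imread('pics/w1.png')
cv2.imwrite('pics/c2.png',np.vstack([cv2.resize(im[95:150,205:315],(770,385),interpolation=cv2.INTER_CUBIC),cv2.resize(im[215:246,205:315],(770,215),interpolation=cv2.INTER_CUBIC)]))
E
```

```text
264.95510233070536 [0.46373442 0.21985009 0.41485268] [ 0.2752584   0.00955353 -0.96132281]
post top [[0.4855737  0.22635571 0.036     ]] lines [[0.63293301 0.21812015 0.012     ]
 [0.63212791 0.2434874  0.012     ]
 [0.67454529 0.21925696 0.012     ]
 [0.67372095 0.24529469 0.012     ]]
corners [[0.4480381  0.16397866 0.012     ]
 [0.44535599 0.29033546 0.012     ]]
```

View pics/c2.png

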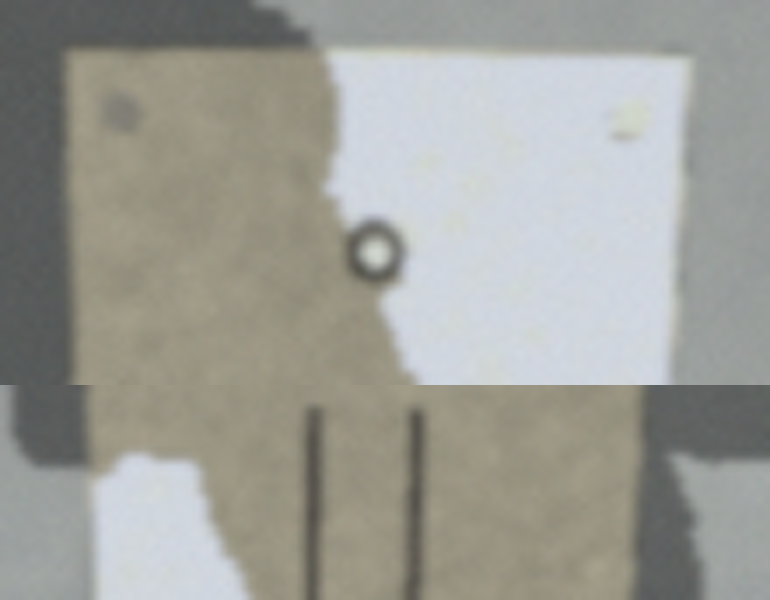

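Request:
arm_command:
  deltas: [0,0,-0.134,0.018,-0.417,-0.125,91,0,0,-0.134,0.018,-0.417,-0.125,91,0,0,-0.134,0.018,-0.417,-0.125,91,0,0,-0.134,0.018,-0.417,-0.125,91,0,0,-0.134,0.018,-0.417,-0.125,91,0,0,-0.134,0.018,-0.417,-0.125,91,0,0,-0.134,0.018,-0.417,-0.125,91,0,0,-0.134,0.018,-0.417,-0.125,91,0,0,-0.134,0.018,-0.417,-0.125,91,0,0,-0.134,0.018,-0.417,-0.125,91,0,0,-0.134,0.018,-0.417,-0.125,91,0,0,-0.134,0.018,-0.417,-0.125,91,0,0,-0.134,0.018,-0.417,-0.125,91]

```text
clock: 2.95
position: [0.5582, -0.1942, 0.1511]
ee_rot: [0.279, 3.129, 0.001]
force: [0.7, 0.4, 0.4]
width: 0.991
gripper_force: 0.0
```

```bash
python3 - <<'E'
from h import *
a=snap('wrist','w2.png')
o=sensors.observe();print(o['clock'],o['position'],o['ee_rot'],o['dq'].round(3))
K,r,t=load('w2.png');R=cv2.Rodrigues(r)[0];print(-R.T@t.reshape(3),R[2])
print(proj('w2.png',[[.52,-.189,.005],[.5575,-.196,.022]]))
cv2.imwrite('pics/c3.png',cv2.resize(a[100:250,156:356],(800,600),interpolation=cv2.INTER_CUBIC))
E
```

```text
3.0 [ 0.558158   -0.19456141  0.15112092] [2.79733612e-01 3.12847618e+00 9.94545170e-04] [ 0.003  0.     0.005 -0.001  0.001 -0.003  0.   ]
[ 0.4843049  -0.1810405   0.29030908] [ 0.27238053 -0.04788503 -0.96099733]
[[252.33640595 149.6972548 ]
 [252.08396065 188.19857437]]
```

View pics/c3.png

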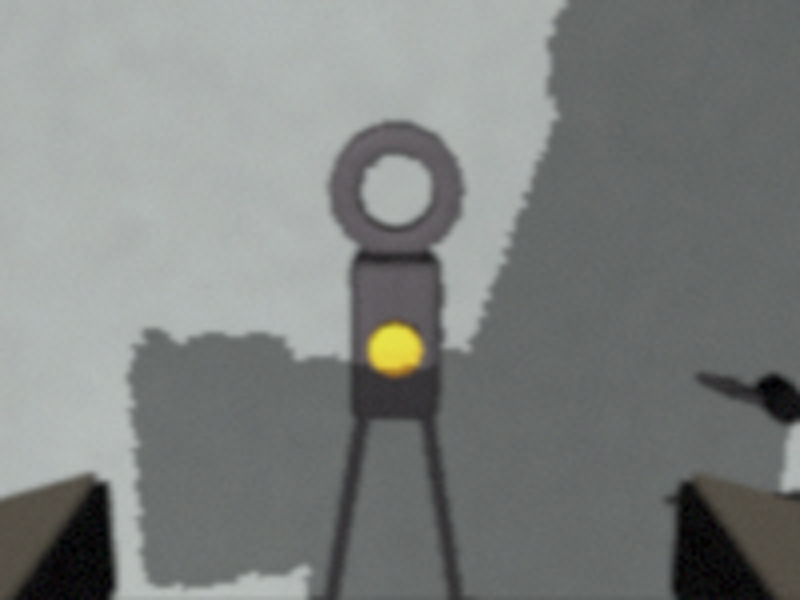

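The close view shows the eye at crop (397,187), i.e. pixel (254.9,146.4), and the heel top's centre at crop (396,337), i.e. pixel (254.6,183.9). The fingers sit symmetrically about it.

```bash
python3 - <<'E'
from h import *
e=world('w2.png',[254.85,146.4],.010)[0];h=world('w2.png',[254.6,183.9],.022)[0]
print(e,h,np.linalg.norm((h-e)[:2]),np.arctan2(*(h-e)[1::-1]))
o=np.array([.2797,3.1285]);print(2*np.arctan2(o[1],o[0])-np.pi/2-np.pi/2)
E
```

```text
[ 0.51644664 -0.18564425  0.01      ] [ 0.55337437 -0.19257313  0.022     ] 0.03757214767496805 -0.18547680233149202
-0.1783336006552072
```

Request:
arm_command:
  deltas: [0,0,0,0,0,-0.04,91,0,0,0,0,0,-0.08,60,0,0,0,0,0,-0.105,50,0,0,0,0,0,-0.12,45,0,0,0,0,0,-0.126,45,0,0,0,0,0,-0.126,45,0,0,0,0,0,-0.126,15,0,0,0,0,0,-0.126,15,0,0,0,0,0,-0.126,15,0,0,0,0,0,-0.126,15,0,0,0,0,0,-0.126,15,0,0,0,0,0,-0.126,15,0,0,0,0,0,-0.126,15,0,0,0,0,0,-0.126,15]
  force: 30

```text
clock: 4.4
position: [0.558, -0.1963, 0.0254]
ee_rot: [0.284, 3.128, 0.0]
force: [-0.5, 1.2, 5.8]
width: 0.26
gripper_force: 29.9
```

Request:
arm_command:
  deltas: [0,0,0,0,0,0.04,15,0,0,0,0,0,0.08,15,0,0,0.134,0,0.04,0.11,15,0,0,0.134,-0.031,0.422,0.11,15,0,0,0.134,-0.031,0.422,0.11,15,0,0,0.134,-0.031,0.422,0.11,15,0,0,0.134,-0.031,0.422,0.11,15,0,0,0.134,-0.031,0.422,0.11,15,0,0,0.134,-0.031,0.422,0.11,15,0,0,0.134,-0.031,0.422,0.11,15,0,0,0.134,-0.031,0.422,0.11,15,0,0,0.134,-0.031,0.422,0.11,15,0,0,0.134,-0.031,0.422,0.095,15,0,0,0.134,-0.031,0.422,0.095,15,0,0,0.134,-0.031,0.422,0.095,15,0,0,0.134,-0.031,0.422,0.095,15]

```text
clock: 6.0
position: [0.527, 0.2251, 0.1202]
ee_rot: [-0.045, 3.141, 0.0]
force: [0.5, 0.3, -1.2]
width: 0.258
gripper_force: 29.9
```

```bash
python3 - <<'E'
from h import *
a=snap('wrist','w3.png')
o=sensors.observe();print(o['clock'],o['position'],o['ee_rot'],o['width']*91.8,o['force'],o['dq'].round(3))
K,r,t=load('w3.png');R=cv2.Rodrigues(r)[0];print(-R.T@t.reshape(3),R[2])
cv2.imwrite('pics/c4.png',cv2.resize(a[80:230,156:356],(800,600),interpolation=cv2.INTER_CUBIC))
E
```

```text
6.05 [0.52705017 0.22520224 0.12030993] [-4.48378664e-02  3.14065498e+00  3.85947006e-04] 23.616798085685634 [ 0.33554555  0.07708627 -1.3447828 ] [-0.001 -0.003 -0.002 -0.    -0.    -0.002  0.001]
[0.45196898 0.22306446 0.25941919] [ 0.27634235  0.00822326 -0.96102408]
```

View pics/c4.png

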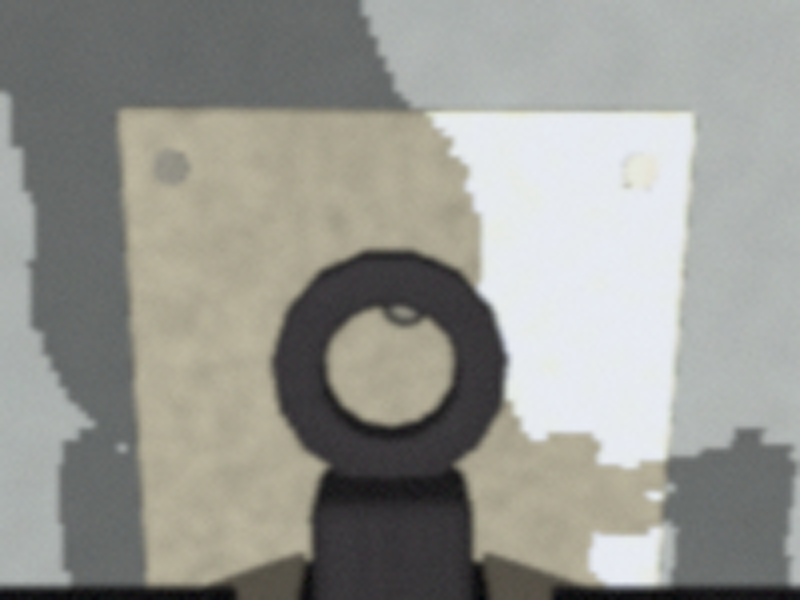

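The held eye is centred at crop (391,366). Part of the post is visible through the hole, with its lower rim at crop (405,325).

```bash
python3 - <<'E'
from h import *
c=lambda x,y:(156+x/4-.4,80+y/4-.4)
inv=lambda p:((p-[155.6,79.6])*4).round()
e=world('w3.png',[c(391,366)],.105)[0];print('eye',e)
p=world('w1.png',[258.1,130.6],.036)[0];print('post w1',p)
print('shoulder front rim, top front rim in crop',inv(proj('w3.png',[[p[0]+.006,p[1],.030],[p[0]+.003,p[1],.036]])))
print('rim world',world('w3.png',[c(405,325)],.030))
# board corners & yaw
q=world('w3.png',[c(118,110),c(695,112)],.012);print(q, 'centre y',q.mean(0))
E
```

```text
eye [0.48439448 0.22362698 0.105     ]
post w1 [0.48502347 0.2264756  0.036     ]
shoulder front rim, top front rim in crop [[404. 325.]
 [405. 316.]]
rim world [[0.49094222 0.22670145 0.03      ]]
[[0.44756311 0.16157535 0.012     ]
 [0.44433076 0.29009649 0.012     ]] centre y [0.44594694 0.22583592 0.012     ]
```

Request:
arm_command:
  deltas: [0,0,0,0.0005,0.003,-0.02,15,0,0,0,0.0005,0.003,-0.04,15,0,0,0,0.0005,0.003,-0.045,15,0,0,0,0.0005,0.003,-0.05,15,0,0,0,0.0005,0.003,-0.055,15,0,0,0,0.0005,0.003,-0.06,15,0,0,0,0.0005,0.003,-0.065,15,0,0,0,0.0005,0.003,-0.07,15,0,0,0,0.0005,0.003,-0.07,15]

```text
clock: 6.95
position: [0.5267, 0.2285, 0.0491]
ee_rot: [0.046, -3.14, 0.001]
force: [-0.4, -0.4, -0.6]
width: 0.258
gripper_force: 29.9
```

```bash
python3 - <<'E'
from h import *
a=snap('wrist','w4.png')
o=sensors.observe();print(o['clock'],o['position'],o['ee_rot'],o['width']*91.8,o['force'])
cv2.imwrite('pics/c5.png',cv2.resize(a[80:230,156:356],(640,480),interpolation=cv2.INTER_CUBIC))
E
```

```text
7.0 [0.526912   0.22858174 0.04942987] [ 4.64119473e-02 -3.14065755e+00  4.48821885e-04] 23.694513278171385 [-0.53909456  0.40848586 -0.09374547]
```

View pics/c5.png

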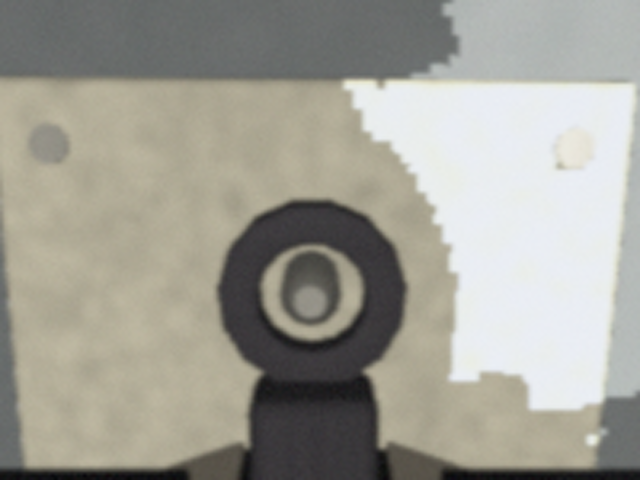

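The ring at (312,292) encircles the post at (310,288), so it is well centred. I'll lower it and release.

Request:
arm_command:
  deltas: [0,0,0,0,0,-0.005,15,0,0,0,0,0,-0.009,15,0,0,0,0,0,-0.012,15,0,0,0,0,0,-0.0125,15,0,0,0,0,0,-0.0125,15,0,0,0,0,0,-0.0125,30,0,0,0,0,0,-0.0125,91,0,0,0,0,0,-0.0125,91,0,0,0,0,0,-0.0125,91,0,0,0,0,0,-0.0125,91,0,0,0,0,0,-0.0125,91,0,0,0,0,0,-0.0125,91]

```text
clock: 8.2
position: [0.5271, 0.2287, 0.0372]
ee_rot: [-0.046, 3.141, 0.0]
force: [0.3, -0.3, 0.3]
width: 0.8
gripper_force: 0.0
```

```bash
python3 - <<'E'
from h import *
a=snap('wrist','w5.png');b=snap('top','t2.png')
o=sensors.observe();print(o['clock'],o['position'],o['ee_rot'],o['width']*91.8,o['force'])
cv2.imwrite('pics/c6.png',np.hstack([cv2.resize(a[100:240,176:336],(400,350),interpolation=cv2.INTER_CUBIC),cv2.resize(b[130:235,140:260],(400,350),interpolation=cv2.INTER_CUBIC)]))
E
```

```text
8.3 [0.52712469 0.22868796 0.03722216] [ 4.63884047e-02 -3.14122375e+00 -4.95747215e-05] 81.56328933451677 [ 0.30070721  0.33483458 -0.00740917]
```

View pics/c6.png

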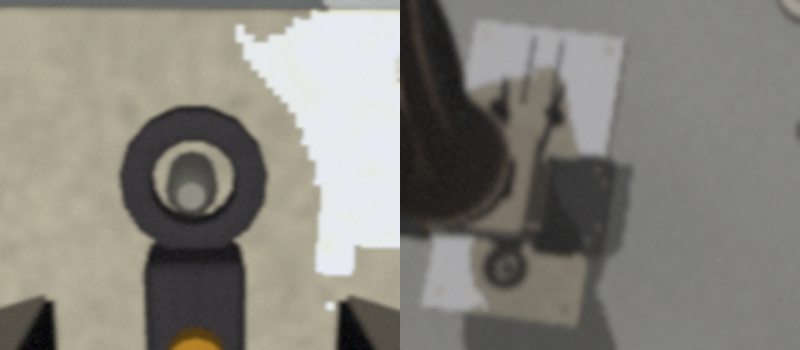

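The eye sits around the post and the tips lie on both sides of the lines at the right of the picture. I'll slide forward to the studs with the fingers open, then close gently.

Request:
arm_command:
  deltas: [0,0,0,0,0,0,91,0,0,0,0,0,0,91,0,0,0,0.02,0.0004,0,91,0,0,0,0.05,0.001,0,91,0,0,0,0.075,0.0015,0,91,0,0,0,0.089,0.0017,0,91,0,0,0,0.089,0.0017,0,91,0,0,0,0.089,0.0017,0,80,0,0,0,0.089,0.0017,0,70,0,0,0,0.089,0.0017,0,65,0,0,0,0.089,0.0017,0,65,0,0,0,0.089,0.0017,0,65]
  force: 25

```text
clock: 9.5
position: [0.6158, 0.2305, 0.0374]
ee_rot: [0.047, -3.141, -0.0]
force: [-0.1, -0.2, -0.3]
width: 0.712
gripper_force: 0.0
```

```bash
python3 - <<'E'
from h import *
a=snap('wrist','w6.png');b=snap('scene','s2.png')
o=sensors.observe();print(o['clock'],o['position'],o['ee_rot'],o['width']*91.8,o['force'])
cv2.imwrite('pics/c7.png',np.hstack([cv2.resize(a[60:250,156:356],(380,361),interpolation=cv2.INTER_CUBIC),cv2.resize(b[120:210,250:355],(420,361),interpolation=cv2.INTER_CUBIC)]))
E
```

```text
9.6 [0.61596877 0.23048261 0.03731086] [ 4.67450136e-02 -3.14123342e+00 -1.31226450e-04] 65.22760218317838 [ 1.11623986 -0.495717    0.27711131]
```

View pics/c7.png

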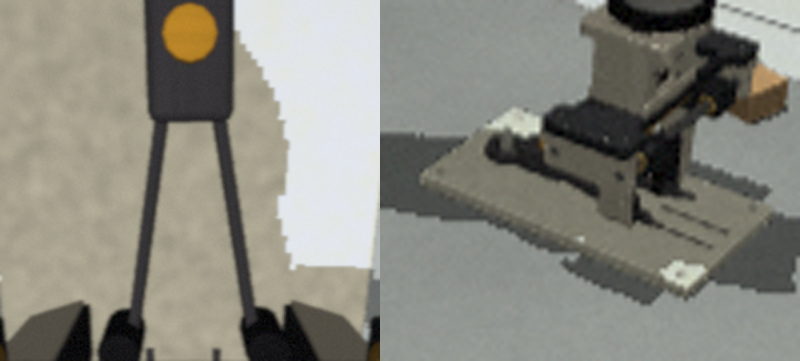

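The studs are at (120,330) and (265,330), inside both fingers, and the engraved lines are visible at (150,355) and (216,355). Now I'll squeeze to 42 mm.

Request:
arm_command:
  deltas: [0,0,0,0,0,0,60,0,0,0,0,0,0,56,0,0,0,0,0,0,52,0,0,0,0,0,0,49,0,0,0,0,0,0,46,0,0,0,0,0,0,44,0,0,0,0,0,0,43,0,0,0,0,0,0,42,0,0,0,0,0,0,42,0,0,0,0,0,0,42,0,0,0,0,0,0,42]
  force: 25

```text
clock: 10.7
position: [0.6161, 0.2304, 0.0372]
ee_rot: [0.047, -3.141, -0.0]
force: [0.6, -0.9, -0.3]
width: 0.457
gripper_force: 7.3
```

```bash
python3 - <<'E'
from h import *
a=snap('wrist','w7.png');b=snap('scene','s3.png')
o=sensors.observe();print(o['clock'],o['position'],o['ee_rot'],o['width']*91.8,o['force'],o['gripper_force'])
print('line px expected at row 246',[[r,world('w7.png',[[c,r] for c in (242,262)],.012)[:,:2].round(4).tolist()] for r in(246,)])
cv2.imwrite('pics/c8.png',np.hstack([cv2.resize(a[130:250,206:306],(400,480),interpolation=cv2.INTER_CUBIC),cv2.resize(b[150:200,290:340],(400,480),interpolation=cv2.INTER_CUBIC)]))
E
```

```text
10.8 [0.61613174 0.23038931 0.03725292] [-4.64352209e-02  3.14123662e+00  3.57008973e-05] 42.37692111042156 [ 0.15797116 -0.58408955 -0.18003439] 7.264785021543503
line px expected at row 246 [[246, [[0.6283, 0.2227], [0.6279, 0.2364]]]]
```

View pics/c8.png

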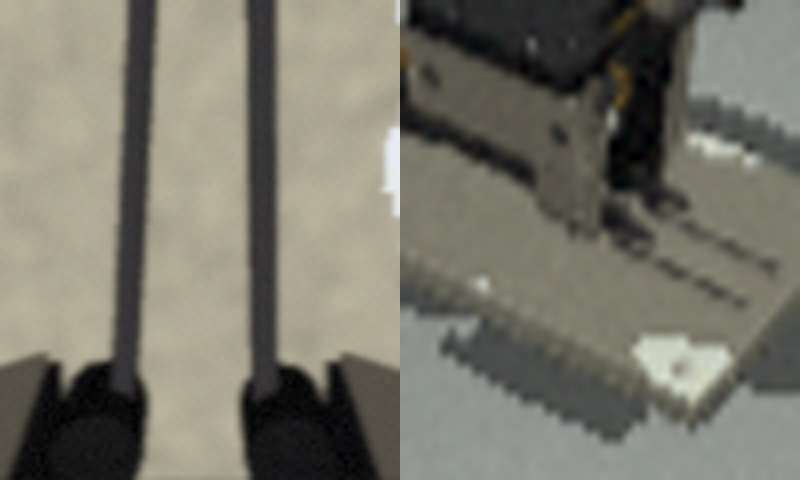

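The squeeze reads 7.3 N at about 42.4 mm. In the scene crop both tips lie at the near ends of the lines, right tip about (650,240) and left about (685,203). I'll check the sideways centring numerically.

```bash
python3 - <<'E'
from h import *
a=cv2.imread('pics/w6.png',0).astype(float)
for r in (245,246,247):print(r,a[r,228:278].astype(int))
print('w6 line mid',world('w6.png',[[(234.5+269.3)/2,246.4]],.012), 'w1', world('w1.png',[[(249.3+264.1)/2,222]],.012),world('w1.png',[[(249.3+264.1)/2,243]],.012))
g=lambda f,x,y,z:world(f,[[206+x/4-.4,130+y/4-.4]],z)[0]
# leg centrelines at top edge z=.026
for y in(60,330):
    L=[g('w7.png',x,y,.026) for x in ((142,261) if y==60 else (126,264))];print('legs',L,(L[0]+L[1])/2)
# scene: predicted marks vs tips
mid=lambda x:.2265+(x-.485)*.027
P=[]
for s in(1,-1):P+= [[.646,mid(.646)+s*.012,.0195],[.646,mid(.646)+s*.012,.012],[.67,mid(.67)+s*.012,.012]]
print(((proj('s3.png',P)-[290,150])*[8,9.6]+[400,0]).round())
E
```

```text
245 [ 19  46  93 129 125  84  59  62  94 136 158 160 157 154 154 154 153 153
 152 157 159 160 160 163 163 163 165 163 162 161 162 161 159 158 157 158
 158 158 155 128  83  56  55  84 128 156 166 165 165 167]
246 [ 20  55 108 141 127  83  58  58  90 131 158 162 158 158 158 156 156 156
 157 156 158 159 159 161 160 161 163 163 163 160 161 158 158 156 155 156
 157 160 153 128  86  56  59  85 129 158 165 164 165 168]
247 [ 22  59 114 144 130  86  58  58  81 129 156 162 159 159 162 159 159 158
 157 158 159 159 159 161 160 159 158 162 159 159 158 159 157 156 158 155
 157 158 151 127  85  59  60  91 133 159 165 164 167 168]
w6 line mid [[0.62815387 0.22964995 0.012     ]] w1 [[0.63255904 0.22990334 0.012     ]] [[0.6704576  0.23122262 0.012     ]]
legs [array([0.55769805, 0.22157925, 0.026     ]), array([0.55720418, 0.23831681, 0.026     ])] [0.55745112 0.22994803 0.026     ]
legs [array([0.59824296, 0.21980962, 0.026     ]), array([0.59762936, 0.24067396, 0.026     ])] [0.59793616 0.23024179 0.026     ]
[[688. 209.]
 [686. 228.]
 [741. 254.]
 [653. 242.]
 [652. 262.]
 [707. 288.]]
```

The line middle is at y ≈ 0.2301 where the tips are, and the callipers' middle is at about 0.2306, so it is centred within 1 mm. The gap is about 24.5–25 mm, so I'll trim it slightly, hold and hand in.

Request:
arm_command:
  deltas: [0,0,0,0,-0.0004,0,41.7,0,0,0,0,-0.0004,0,41.7,0,0,0,0,-0.0004,0,41.7,0,0,0,0,-0.0004,0,41.7,0,0,0,0,-0.0004,0,41.7,0,0,0,0,-0.0004,0,41.7,0,0,0,0,-0.0004,0,41.7,0,0,0,0,-0.0004,0,41.7,0,0,0,0,-0.0004,0,41.7,0,0,0,0,-0.0004,0,41.7]

```text
clock: 11.8
position: [0.6161, 0.23, 0.0372]
ee_rot: [0.046, -3.141, -0.0]
force: [0.2, 1.1, -0.0]
width: 0.453
gripper_force: 7.2
```

```bash
python3 - <<'E'
from h import *
o=sensors.observe();print(o['clock'],o['position'],o['width']*91.8,o['gripper_force'],o['force'])
if 40.8<o['width']*91.8<43.2 and o['gripper_force']>4: print(arm.sign_off())
E
```

```text
11.8 [0.61611614 0.22999069 0.0372284 ] 41.54389374313797 7.249574214220047 [ 0.16285523  1.13600855 -0.03104484]
the job is handed in; nothing more can be done
None
```

I hung the middle-sized callipers by their eye on the post and squeezed the studs to about 41.5 mm at about 7 N, which puts the tips over the two lines by my measurement; I handed the job in still holding the squeeze, but no verdict came back.

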